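# Touch-test two drying bowls before trimming

### The job

Four clay pieces are drying on the wooden ware board; find out whether two of them are firm enough to trim. With the fingertips, touch the raised foot on top of the tallest upside-down bowl lightly from above and rest there for half a second, then do the same to the foot of the widest upside-down bowl, and withdraw clear. Push only very lightly so as not to dent the clay, leave everything standing just where it is, lift nothing, and keep off the other pieces and everything else on the bench.

Things in the scene. Friction and masses are not known exactly. Their poses are not given: they have to be found in the camera images.
- board: Fixed wooden ware board lying on the bench, 340 x 340 mm (its x, y) and 18 mm thick; origin under its centre, its top 18 mm above the bench. The four clay pieces stand on it in two rows of two, about 150 mm apart, in any order.
- tall_bowl: An upside-down bowl standing loose on its rim on the ware board, plain grey-brown clay, the tallest of the four: 98 mm high, 100 mm across the rim at the bottom, narrowing upwards to the foot. Origin at the centre of its underside, z up. About 0.3 to 0.6 kg.
- tall_bowl_foot (a point): Centre of the flat top of the tall bowl's foot, a raised disc 54 mm across and 6 mm high, about 116 mm above the bench. The clay is leather-hard: under a fingertip the foot gives springily straight down, about 0.7 mm per newton, at most 5 mm, and comes back when let go; more than 15 N would spoil it.
- wide_bowl: An upside-down bowl standing loose on its rim on the ware board, plain grey-brown clay, the widest of the four: 128 mm across the rim at the bottom, 56 mm high. Origin at the centre of its underside, z up. About 0.3 to 0.6 kg.
- wide_bowl_foot (a point): Centre of the flat top of the wide bowl's foot, a raised disc 62 mm across and 6 mm high, about 74 mm above the bench. The clay is leather-hard: under a fingertip the foot gives springily straight down, about 0.7 mm per newton, at most 5 mm, and comes back when let go; more than 15 N would spoil it.
- small_bowl: An upside-down bowl standing loose on its rim on the ware board, plain grey-brown clay, 84 mm across the rim, 56 mm high, foot 46 mm across. Leave alone. Origin at the centre of its underside.
- lidded_jar: Upright round jar of the same clay with its lid and knob, in one piece, 86 mm across, 84 mm high. Leave alone. Origin at the centre of its underside.
- disc_a: Loose clay disc, 28 mm across, 8 mm thick, lying on the board between the pieces. Leave alone. Origin at the centre of its underside.
- disc_b: Loose clay disc, 32 mm across, 9 mm thick, lying on the board near one edge. Leave alone. Origin at the centre of its underside.
- wood_knife: Loose wooden modelling knife lying on the bench at the left, 157 mm long, 7 mm thick. Leave alone. Origin under its handle, blade towards its +x.
- slip_bottle: White squeeze bottle with a thin nozzle, 60 mm across, 150 mm high, standing at the left. Leave alone. Origin at the centre of its underside.
- ink_bottle: Clear bottle with a cap, 56 mm across, 120 mm high, standing at the left. Leave alone. Origin at the centre of its underside.
- banding_wheel: Dark round banding wheel with chalk rings, fixed, 250 mm across, 92 mm high, on the right. Origin at the centre of its underside. Leave alone.
- mug: Clay mug with a handle, 85 mm high, 76 mm across, standing on the banding wheel. Leave alone. Origin at the centre of its underside.
Mind the look-alikes: they are no part of the job. Leave any orange or red look-alike of the tall_bowl alone.

How it is judged:
On the way, in this order (a step that is already met when the one before it is completed fails the run):
1. the fingertips rest lightly on the foot of the tallest bowl (contact force between the fingers and tall_bowl above 0.5 N and horizontal distance between the grasp point and tall_bowl_foot below 0.035 m and z of the grasp point in the frame of tall_bowl_foot above 0.008 m), for 0.3 s.
2. then the fingertips rest lightly on the foot of the widest bowl (contact force between the fingers and wide_bowl above 0.5 N and horizontal distance between the grasp point and wide_bowl_foot below 0.035 m and z of the grasp point in the frame of wide_bowl_foot above 0.008 m), for 0.3 s.
At the end, for the whole second after the job is handed in: Both touches made in order; all four clay pieces upright (within 0.05 rad), at rest and within 8 mm of where they started; discs, knife, bottles and mug within 12 mm of theirs; the fingers clear of everything (distance of each of tall_bowl, wide_bowl, small_bowl, lidded_jar from where it was at the start of the episode below 0.008 m and angle between each of tall_bowl, wide_bowl, small_bowl, lidded_jar's own z axis and vertical below 0.05 rad and linear speed of each of tall_bowl, wide_bowl, small_bowl, lidded_jar below 0.02 m/s and distance of each of disc_a, disc_b, wood_knife, slip_bottle, ink_bottle, mug from where it was at the start of the episode below 0.012 m and contact force between the fingers and anything else below 0.2 N).
It fails at once if the tallest bowl is pressed with more than 15 N (contact force between the fingers and tall_bowl above 15 N).
It fails at once if the widest bowl is pressed with more than 15 N (contact force between the fingers and wide_bowl above 15 N).
It fails at once if a piece that should be left alone is touched (over 0.5 N) (contact force between any of the fingers, the arm and small_bowl above 0.5 N or contact force between any of the fingers, the arm and lidded_jar above 0.5 N or contact force between any of the fingers, the arm and disc_a above 0.5 N or contact force between any of the fingers, the arm and disc_b above 0.5 N or contact force between any of the fingers, the arm and wood_knife above 0.5 N or contact force between any of the fingers, the arm and slip_bottle above 0.5 N or contact force between any of the fingers, the arm and ink_bottle above 0.5 N or contact force between any of the fingers, the arm and mug above 0.5 N or contact force between any of the fingers, the arm and banding_wheel above 0.5 N or contact force between any of the fingers, the arm and board above 0.5 N).
It fails at once if one of the bowls to be tested is hit with the arm or gripper body ((contact force between the arm and tall_bowl above 2 N and contact force between the fingers and tall_bowl below 0.1 N) or (contact force between the arm and wide_bowl above 2 N and contact force between the fingers and wide_bowl below 0.1 N)).
It fails at once if a clay piece is lifted, carried or pushed more than 15 mm (distance of any of tall_bowl, wide_bowl, small_bowl, lidded_jar from where it was at the start of the episode above 0.015 m).
It also fails if it takes over 48 s, if anything falls off the work surface, if the arm or the gripper's body presses on something with over 40 N, if the wrist force passes 120 N, or if a joint passes its speed limit or range.

### The arm

A 6-joint arm with a two-finger parallel gripper is mounted at the origin on the work surface. World frame = base frame: x ahead of the robot, y to its left, z up, the work surface at z = 0. Lengths are in m, angles in rad, forces in N, time in s.
With the tool pointing down it reaches from about 0.35 to 0.925 m from the base axis. Payload 6.4 kg.
Tool frame: the origin (TCP) lies on the centre line of the jaws, within the pads' length; the fingertips stand manip.nose_length ahead of it and the grasp point (between the pads) lies 11 mm behind it (manip.nose_length is the distance from the TCP to the fingertips, in m); z points along the fingers, y is the line along which they close (so a half turn about z gives the same grasp; the last joint's range is limited). The gripper opens to 85 mm and grips with 20 to 120 N. Pads are 22 mm wide; open, the fingers measure 114 mm over their backs; the gripper's body (76 mm by 85 mm) begins 54 mm behind the grasp point. The pads swing forward as they close: fully open they stand 13 mm farther back than shut.
Start: joints at [-1.445, 0.245, 1.558, -0, 1.339, -0.174], TCP at [0.192, -0.621, 0.239] pointing down, gripper open.
Joint ranges: [-3.13, 3.13], [-1.02, 2.26], [0.13, 2.54], [-0.95, 4.09], [0.21, 2.88], [-2.74, 2.74]. Speed limits (rad/s): [2.57, 2.57, 3.14, 3.14, 3.14, 3.14].

### API

Orientations are given as a rotation vector (axis times angle).
In Python, from station import telemetry, eyes, manip gives the robot as it stands.
- The arm moves only by the tool jog_arm, never from a script. Its argument "increments" is a list that holds one entry, the list of rows, each a list of 7 numbers: the shift along the tool's x, y, z in mm, then the turn, a rotation vector about the tool's x, y, z in rad, then the closure, from 0 (fully open) to 1 (shut). A call has 1 to 8 rows; each row shifts and turns the commanded pose from where the row before left it, along the tool's axes as they then stand; what a row does not reach is not made up. A row lasts 1/12 s, in which the tool goes at most 41.7 mm and 7.16 degrees, less where a joint would pass 70% of its speed; a pose out of reach is approached as far as the arm can. A call is refused whole if a number of a shift passes 41.7 or a number of a turn 0.125, either way. A call with a gripper value outside its range is refused whole. The fingers move at their own pace and stop on an object; "squeeze" is the grip in N (left out, the last holds). Time passes only in rows, so rows that do not move let the fingers close. It gives the time, the measured TCP pose, the force, the opening and the grip force at its end, in the units of the state.
- telemetry.get_state(): the state, without advancing time (a new reading comes with each control period).
- eyes.capture(name): name is "scene" or "top" or "wrist"; returns a dict with "frame" (400x640x3 uint8, red, green, blue), "fovy" (degrees; the focal length in pixels is half the picture's height over the tangent of half this angle, whatever the lens; pixels are square), "cx", "cy" (the principal point, pixels), "eye" and "orientation" of the camera in the world; the wrist camera has in their place "hand_eye" (4x4, takes a point from camera to tool coordinates, whose origin is the TCP and whose axes are the flange's). Camera axes: x right, y up, looking along -z (the intrinsics and any distortion apply to the point x, -y, -z); pixel columns grow to the right and rows downward; lengths in m; the calibration is good to about 2 mm. A picture is of the moment at which its call begins: read the wrist's pose just before it. There is no depth.
- manip.job_done(): hands the job in; it is judged then, once.
The state is a dict: "time": time; "joints": joint angles; "qd": joint speeds; "effort": joint torques, N m; "tool_pos": TCP position; "tool_rot": TCP orientation; "ft_force": force on the tool from outside, world axes, zero at the start; "torque": the same for the moment, N m; "finger_gap": opening from 0.0 (shut) to 1.0 (fully open); "grasp_force": force on a finger pad.
Only numpy, scipy, OpenCV 4.12 (cv2) and the standard library are available. Lean on these libraries where they do the work, as an engineer would, in place of code of your own. Each camera call takes 0.05 s, during which the arm holds its last target. There are 200 camera calls.

## Working session

There is one attempt and no reset: what is moved stays moved. The work goes in short steps, Python scripts to look and compute and a tool call to move; the robot and the scene stay as the last step left them, time stands still between calls to the robot, and variables do not carry over. Pictures are saved under pics/ and viewed, at most 10 in all, crops included, and the job is handed in when it is done.

Besides the shell and the picture viewer there is one more tool, called in YAML: its name, and indented under it one key for each argument. jog_arm: Moves the arm, as the interface text tells. Its arguments: {"type":"object","properties":{"increments":{"type":"array","items":{"type":"array","items":{"type":"array","items":{"type":"number"}}}},"squeeze":{"type":"number"}},"required":["increments"]}

```bash
mkdir -p pics
python3 - <<'E'
from station import telemetry, eyes, manip
import cv2,numpy as np
s=telemetry.get_state();print(s, manip.nose_length)
for n in("scene","top"):
    c=eyes.capture(n);cv2.imwrite(f"pics/{n}0.png",c["frame"][:,:,::-1]);print({k:v for k,v in c.items() if k!="frame"})
E
```

```text
{'time': 0.0, 'joints': array([-1.44513305e+00,  2.45819108e-01,  1.55906535e+00, -4.55028091e-06,
        1.33871402e+00, -1.74108560e-01]), 'qd': array([ 0.00092363,  0.00132733,  0.00110711, -0.00152412, -0.00348145,
       -0.00206319]), 'effort': array([ 3.52763243e-03, -4.29506922e+01, -3.26126146e+01,  3.52440713e-05,
        5.35007712e-03, -6.02398174e-06]), 'tool_pos': array([ 0.19187341, -0.62044037,  0.23814951]), 'tool_rot': array([-3.10438639e+00, -4.68821549e-01, -6.93150705e-05]), 'ft_force': array([0.68123882, 0.38824359, 0.26510696]), 'torque': array([0.03781095, 0.00206034, 0.0034942 ]), 'grasp_force': 0.0, 'finger_gap': 0.9970908291566276} 0.008
{'fovy': 53.957281347283356, 'cx': 316.2616305641356, 'cy': 204.13947226415053, 'eye': array([ 1.25687193, -0.52717271,  0.87429348]), 'orientation': array([0.79211799, 0.41489682, 0.9055029 ])}
{'fovy': 42.55883835376621, 'cx': 317.3999200756173, 'cy': 205.76707141512736, 'eye': array([ 0.37511438, -0.00708577,  1.34945474]), 'orientation': array([ 0.09274328, -0.09725339, -1.56602613])}
```

View pics/scene0.png

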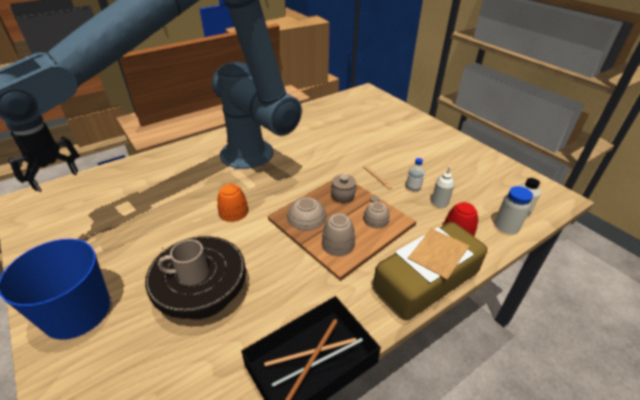

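View pics/top0.png

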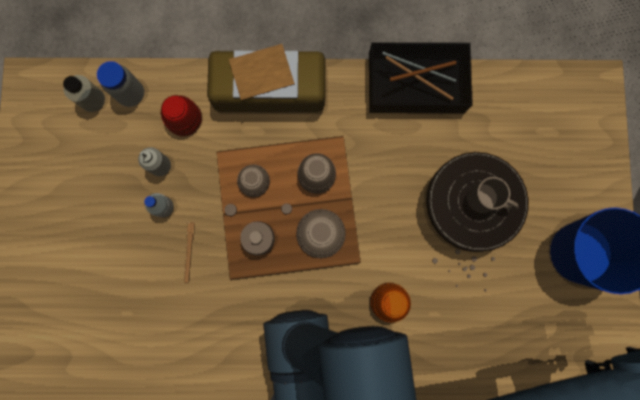

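The scene view shows the tall bowl at (339,233), the wide bowl at (306,212), the small bowl at (377,212) and the jar at (343,187). In the top view they are at (317,172), (321,232), (253,180) and (256,238). The orange (scene 232,201) and red (scene 462,220) look-alikes are off the board, so I leave them alone. The tall bowl is the highest piece on the board and the wide bowl has the broadest rim. I'll confirm both in one enlarged crop.

Run:
```python
import cv2,numpy as np
a=cv2.imread('pics/top0.png')[130:280,215:365];b=cv2.imread('pics/scene0.png')[165:285,265:420]
f=lambda i,w:cv2.resize(i,(w,int(w*i.shape[0]/i.shape[1])),interpolation=cv2.INTER_CUBIC)
a=f(a,400);b=f(b,400)
o=np.zeros((400,800,3),np.uint8);o[:a.shape[0],:400]=a;o[:b.shape[0],400:]=b
cv2.imwrite('pics/crop.png',o)
```

```text
(no output)
```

View pics/crop.png

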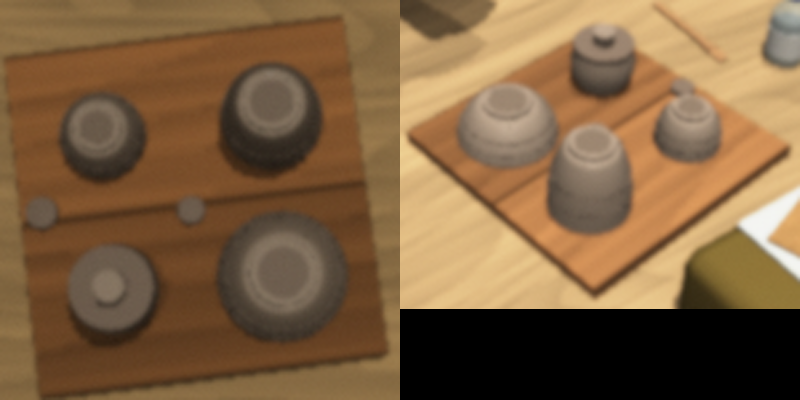

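The crop confirms it: the tall bowl is the highest form, with its foot at top px (317,168) and scene px (339,220). The wide bowl has the broadest rim, with its foot at top px (321.5,231.6) and scene px (307,204). Next I refine with the bright foot rings and triangulate.

```bash
cat > h.py <<'E'
import cv2,numpy as np
from scipy.spatial.transform import Rotation as R
def ray(c,uv):
    f=200/np.tan(np.radians(c['fovy']/2))
    d=np.array([(uv[0]-c['cx'])/f,-(uv[1]-c['cy'])/f,-1]); return R.from_rotvec(c['orientation']).apply(d/np.linalg.norm(d))
def blob(img,seed,r,q):
    """bright ring+disc near seed -> ellipse"""
    k=8;g=cv2.resize(img,None,fx=k,fy=k,interpolation=cv2.INTER_CUBIC)[:,:,2].astype(np.uint8)
    m=np.zeros_like(g);cv2.circle(m,(int(seed[0]*k+k/2),int(seed[1]*k+k/2)),int(r*k),255,-1)
    t=np.percentile(g[m>0],q);b=((g>t)&(m>0)).astype(np.uint8)
    cs,_=cv2.findContours(b,cv2.RETR_EXTERNAL,cv2.CHAIN_APPROX_NONE);c=max(cs,key=cv2.contourArea)
    e=cv2.fitEllipse(cv2.convexHull(c)); return (np.array(e[0])+.5)/k-.5,np.array(e[1])/k
def tri(c1,u1,c2,u2):
    d1,d2=ray(c1,u1),ray(c2,u2);A=np.stack([d1,-d2],1);s=np.linalg.lstsq(A,c2['eye']-c1['eye'],rcond=None)[0]
    p,q=c1['eye']+s[0]*d1,c2['eye']+s[1]*d2;return (p+q)/2,np.linalg.norm(p-q)
def plane(c,u,z):
    d=ray(c,u);return c['eye']+d*(z-c['eye'][2])/d[2]
E
python3 - <<'E'
from h import *;from station import eyes
S,T=eyes.capture('scene'),eyes.capture('top')
seeds={'tall':((317,168),(339.4,219.6),.116,15,12),'wide':((321.5,231.6),(307,203.8),.074,18,13),}
for n,(t,s,z,rt,rs) in seeds.items():
  for q in(45,55,65):
    et,at=blob(T['frame'][:,:,::-1],t,rt,q);es,as_=blob(S['frame'][:,:,::-1],s,rs,q)
    print(n,q,et.round(1),at.round(1),es.round(1),as_.round(1),*[np.round(x,4) for x in tri(T,et,S,es)],plane(T,et,z).round(4),plane(S,es,z).round(4))
  print('seed',*[np.round(x,4) for x in tri(T,t,S,s)])
for n,uv,z in(('mug',(494,192),.17),('jarknob',(255.5,237.5),.1),('small',(252,178),.074)):print(n,plane(T,uv,z).round(3))
E
```

```text
tall 45 [316.5 167.7] [24.1 24.7] [340.  219.3] [21.6 23.3] [ 0.6199 -0.0068  0.1138] 0.0029 [ 0.6187 -0.008   0.116 ] [ 0.6225 -0.0071  0.116 ]
tall 55 [316.5 167.7] [23.8 24.7] [340.2 219.2] [21.1 23. ] [ 0.6202 -0.0067  0.1141] 0.0034 [ 0.6188 -0.0081  0.116 ] [ 0.6225 -0.0065  0.116 ]
tall 65 [316.6 167.4] [22.8 24.4] [340.5 216.8] [16.6 21.8] [ 0.6195 -0.0064  0.1225] 0.0044 [ 0.6195 -0.0082  0.116 ] [6.15e-01 1.00e-04 1.16e-01]
seed [ 0.6193 -0.0083  0.1129] 0.0023
wide 45 [320.8 231.6] [30.1 30.3] [306.7 203.9] [24.9 26.2] [ 0.4662 -0.0186  0.0687] 0.0014 [ 0.4655 -0.0192  0.074 ] [ 0.4717 -0.0214  0.074 ]
wide 55 [320.8 231.6] [29.7 29.8] [306.4 203.9] [24.3 26.2] [ 0.466  -0.019   0.0688] 0.0005 [ 0.4655 -0.0191  0.074 ] [ 0.4712 -0.022   0.074 ]
wide 65 [320.8 231.7] [28.8 28.9] [306.3 206.7] [19.8 23. ] [ 0.4664 -0.0195  0.0577] 0.0005 [ 0.4654 -0.0191  0.074 ] [ 0.4821 -0.0298  0.074 ]
seed [ 0.4668 -0.0194  0.0698] 0.0038
mug [ 0.552 -0.421  0.17 ]
jarknob [0.449 0.14  0.1  ]
small [0.6   0.154 0.074]
```

jog_arm:
  increments:
    - [[29.5,-23,0,0,0,0,1],[29.5,-23,0,0,0,0,1],[29.5,-23,0,0,0,0,1],[29.5,-23,0,0,0,0,1],[29.5,-23,0,0,0,0,1],[29.5,-23,0,0,0,0,1],[29.5,-23,0,0,0,0,1],[29.5,-23,0,0,0,0,1]]
  squeeze: 20

```text
time: 0.87
tool_pos: [0.3637, -0.3738, 0.2392]
tool_rot: [-3.106, -0.469, -0.0]
ft_force: [0.8, -0.7, 1.0]
finger_gap: 0.001
grasp_force: 0.0
```

jog_arm:
  increments:
    - [[29.5,-23,0,0,0,0,1],[29.5,-23,0,0,0,0,1],[29.5,-23,0,0,0,0,1],[29.5,-23,0,0,0,0,1],[29.5,-23,0,0,0,0,1],[29.5,-23,0,0,0,0,1],[0,0,0,0,0,0,1],[0,0,0,0,0,0,1]]

```text
time: 1.53
tool_pos: [0.492, -0.1899, 0.2391]
tool_rot: [-3.105, -0.475, 0.001]
ft_force: [0.2, -0.4, 0.5]
finger_gap: -0.005
grasp_force: 0.0
```

jog_arm:
  increments:
    - [[29.5,-23,0,0,0,0,1],[29.5,-23,0,0,0,0,1],[29.5,-23,0,0,0,0,1],[29.5,-23,0,0,0,0,1],[29.5,-23,0,0,0,0,1],[29.5,-23,0,0,0,0,1],[0,0,0,0,0,0,1],[0,0,0,0,0,0,1]]

```text
time: 2.2
tool_pos: [0.6201, -0.0073, 0.2388]
tool_rot: [3.106, 0.471, -0.001]
ft_force: [-0.5, 0.2, 0.3]
finger_gap: -0.0
grasp_force: 0.0
```

Run:
```python
from station import telemetry, eyes
import cv2,numpy as np,pickle
s=telemetry.get_state();c=eyes.capture('wrist');pickle.dump((s,c),open('w0.pkl','wb'))
print(s['tool_pos'],s['ft_force'],c['hand_eye'].round(3).tolist(),c['fovy'],c['cx'],c['cy'])
cv2.imwrite('pics/w0.png',c['frame'][:,:,::-1])
```

```text
[ 0.62009357 -0.00729675  0.2387979 ] [-0.46016292  0.16788209  0.26913803] [[0.001, 0.964, 0.266, 0.066], [1.0, -0.001, 0.001, -0.0], [0.001, 0.266, -0.964, -0.135], [0.0, 0.0, 0.0, 1.0]] 70.9813701202193 320.218341007879 196.3716047709738
```

View pics/w0.png

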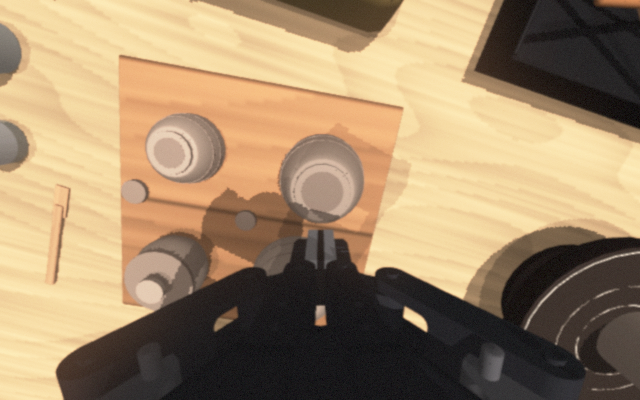

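The wrist view shows the closed fingertips at (320,235) and the tall bowl's foot ring centred near (321,189). I'll cross-check this with the top view.

Run:
```python
from h import *;import pickle
s,c=pickle.load(open('w0.pkl','rb'))
R0=R.from_rotvec(s['tool_rot']);H=c['hand_eye']
W=dict(c,eye=s['tool_pos']+R0.apply(H[:3,3]),orientation=(R0*R.from_matrix(H[:3,:3])).as_rotvec())
T=dict(fovy=42.55883835376621,cx=317.3999,cy=205.767,eye=np.array([0.37511438,-0.00708577,1.34945474]),orientation=np.array([0.09274328,-0.09725339,-1.56602613]))
for q in(40,50,60):
  e,a=blob(c['frame'][:,:,::-1],(321,189),34,q);print(e.round(1),a.round(1),plane(W,e,.116).round(4),*[np.round(x,4) for x in tri(W,e,T,(316.5,167.7))])
```

```text
[322.7 187.2] [62.1 65.3] [ 0.6245 -0.008   0.116 ] [ 0.6214 -0.0085  0.1029] 0.001
[322.7 187.6] [62.6 65. ] [ 0.6241 -0.008   0.116 ] [ 0.6212 -0.0085  0.1038] 0.001
[322.6 188. ] [60.9 64.5] [ 0.6237 -0.0081  0.116 ] [ 0.621  -0.0085  0.1049] 0.001
```

Horizontal position agrees within 4 mm across all views, so I descend, then creep with force watching.

jog_arm:
  increments:
    - [[0,0,20,0,0,0,1],[0,0,20,0,0,0,1],[0,0,20,0,0,0,1],[0,0,15,0,0,0,1],[0,0,10,0,0,0,1],[0,0,5,0,0,0,1],[0,0,3,0,0,0,1],[0,0,0,0,0,0,1]]

```text
time: 2.92
tool_pos: [0.6198, -0.008, 0.1464]
tool_rot: [3.107, 0.468, 0.0]
ft_force: [-0.5, 0.7, 0.1]
finger_gap: -0.005
grasp_force: 0.0
```

jog_arm:
  increments:
    - [[0,0,3,0,0,0,1],[0,0,3,0,0,0,1],[0,0,2,0,0,0,1],[0,0,2,0,0,0,1],[0,0,1,0,0,0,1],[0,0,1,0,0,0,1],[0,0,0,0,0,0,1],[0,0,0,0,0,0,1]]

```text
time: 3.58
tool_pos: [0.6198, -0.0073, 0.1343]
tool_rot: [3.106, 0.469, 0.0]
ft_force: [-0.5, 0.4, -0.6]
finger_gap: -0.003
grasp_force: 0.0
```

Tips are at about 0.126 m with no contact yet, so I creep in 1 mm steps.

jog_arm:
  increments:
    - [[0,0,1,0,0,0,1],[0,0,1,0,0,0,1],[0,0,1,0,0,0,1],[0,0,1,0,0,0,1],[0,0,1,0,0,0,1],[0,0,1,0,0,0,1],[0,0,1,0,0,0,1],[0,0,0,0,0,0,1]]

```text
time: 4.25
tool_pos: [0.6196, -0.0073, 0.127]
tool_rot: [-3.106, -0.469, 0.001]
ft_force: [0.1, 0.3, -0.0]
finger_gap: -0.0
grasp_force: 0.0
```

jog_arm:
  increments:
    - [[0,0,1,0,0,0,1],[0,0,0,0,0,0,1],[0,0,1,0,0,0,1],[0,0,0,0,0,0,1],[0,0,0,0,0,0,1]]

```text
time: 4.67
tool_pos: [0.6198, -0.0073, 0.1252]
tool_rot: [-3.106, -0.469, 0.0]
ft_force: [-0.0, -0.9, -0.1]
finger_gap: 0.002
grasp_force: 0.0
```

jog_arm:
  increments:
    - [[0,0,1,0,0,0,1],[0,0,0,0,0,0,1],[0,0,1,0,0,0,1],[0,0,0,0,0,0,1],[0,0,0,0,0,0,1]]

```text
time: 5.08
tool_pos: [0.6199, -0.0073, 0.1234]
tool_rot: [3.106, 0.469, 0.0]
ft_force: [-0.6, -0.1, -0.1]
finger_gap: 0.004
grasp_force: 0.4
```

jog_arm:
  increments:
    - [[0,0,1,0,0,0,1],[0,0,0,0,0,0,1],[0,0,0,0,0,0,1]]

```text
time: 5.33
tool_pos: [0.6199, -0.0073, 0.1226]
tool_rot: [3.106, 0.469, 0.0]
ft_force: [-0.3, -0.3, 1.6]
finger_gap: -0.001
grasp_force: 1.0
```

jog_arm:
  increments:
    - [[0,0,1,0,0,0,1],[0,0,0,0,0,0,1],[0,0,0,0,0,0,1]]

```text
time: 5.58
tool_pos: [0.62, -0.0073, 0.1216]
tool_rot: [3.106, 0.469, 0.001]
ft_force: [-0.5, 0.7, 4.9]
finger_gap: -0.003
grasp_force: 1.7
```

Contact found at TCP z ≈ 0.1235 (foot at ≈ 0.1155, as expected). The force is a few newtons, so I rest here.

jog_arm:
  increments:
    - [[0,0,0,0,0,0,1],[0,0,0,0,0,0,1],[0,0,0,0,0,0,1],[0,0,0,0,0,0,1],[0,0,0,0,0,0,1],[0,0,0,0,0,0,1],[0,0,0,0,0,0,1]]

```text
time: 6.17
tool_pos: [0.62, -0.0073, 0.1214]
tool_rot: [3.106, 0.469, 0.001]
ft_force: [-0.4, 0.0, 3.8]
finger_gap: -0.001
grasp_force: 1.9
```

jog_arm:
  increments:
    - [[0,0,-2,0,0,0,1],[0,0,-5,0,0,0,1],[0,0,-15,0,0,0,1],[0,0,-20,0,0,0,1],[0,0,-20,0,0,0,1],[0,0,-10,0,0,0,1],[0,0,0,0,0,0,1],[0,0,0,0,0,0,1]]

```text
time: 6.83
tool_pos: [0.6196, -0.0073, 0.193]
tool_rot: [3.106, 0.469, -0.0]
ft_force: [0.1, 0.4, -0.6]
finger_gap: 0.0
grasp_force: 0.0
```

jog_arm:
  increments:
    - [[-25,-5.5,0,0,0,0,1],[-25,-5.5,0,0,0,0,1],[-25,-5.5,0,0,0,0,1],[-25,-5.5,0,0,0,0,1],[-25,-6,0,0,0,0,1],[-25,-6,0,0,0,0,1],[0,0,0,0,0,0,1],[0,0,0,0,0,0,1]]

```text
time: 7.5
tool_pos: [0.465, -0.0188, 0.1917]
tool_rot: [-3.105, -0.468, 0.003]
ft_force: [0.1, 0.2, 0.3]
finger_gap: 0.004
grasp_force: 0.0
```

Run:
```python
from station import telemetry, eyes
import cv2,pickle
from h import *
s=telemetry.get_state();c=eyes.capture('wrist');print(s['tool_pos'])
R0=R.from_rotvec(s['tool_rot']);H=c['hand_eye']
W=dict(c,eye=s['tool_pos']+R0.apply(H[:3,3]),orientation=(R0*R.from_matrix(H[:3,:3])).as_rotvec())
pickle.dump(W,open('w1.pkl','wb'))
p=np.array([.466,-.019,.074]);d=R.from_rotvec(W['orientation']).inv().apply(p-W['eye']);f=200/np.tan(np.radians(c['fovy']/2))
print('predicted foot px',W['cx']-f*d[0]/d[2],W['cy']+f*d[1]/d[2])
cv2.imwrite('pics/w1.png',c['frame'][:,:,::-1])
```

```text
[ 0.46495726 -0.01883757  0.19167913]
predicted foot px 321.31600184908586 191.58500937806627
```

View pics/w1.png

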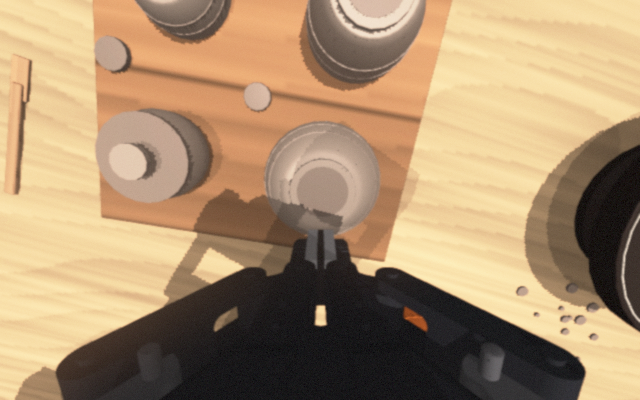

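The wrist view shows the wide bowl's foot centred at about (322,188). The prediction was (321,192), so the tool stands over it. Expected contact is at TCP z ≈ 0.0815, so I descend 98 mm to about 0.094 and then creep.

jog_arm:
  increments:
    - [[0,0,20,0,0,0,1],[0,0,20,0,0,0,1],[0,0,20,0,0,0,1],[0,0,15,0,0,0,1],[0,0,10,0,0,0,1],[0,0,5,0,0,0,1],[0,0,0,0,0,0,1],[0,0,0,0,0,0,1]]

```text
time: 8.22
tool_pos: [0.4671, -0.0192, 0.1036]
tool_rot: [3.106, 0.469, 0.001]
ft_force: [0.2, -0.1, 0.9]
finger_gap: -0.001
grasp_force: 0.0
```

jog_arm:
  increments:
    - [[0,0,2,0,0,0,1],[0,0,2,0,0,0,1],[0,0,2,0,0,0,1],[0,0,2,0,0,0,1],[0,0,1,0,0,0,1],[0,0,0,0,0,0,1],[0,0,0,0,0,0,1]]

```text
time: 8.8
tool_pos: [0.4664, -0.0191, 0.0943]
tool_rot: [-3.106, -0.469, 0.0]
ft_force: [-0.1, 0.1, 0.3]
finger_gap: 0.003
grasp_force: 0.0
```

jog_arm:
  increments:
    - [[0,0,1,0,0,0,1],[0,0,1,0,0,0,1],[0,0,1,0,0,0,1],[0,0,1,0,0,0,1],[0,0,1,0,0,0,1],[0,0,1,0,0,0,1],[0,0,1,0,0,0,1],[0,0,0,0,0,0,1]]

```text
time: 9.47
tool_pos: [0.4663, -0.0191, 0.087]
tool_rot: [-3.106, -0.469, 0.001]
ft_force: [0.1, -0.5, 0.7]
finger_gap: 0.002
grasp_force: 0.0
```

jog_arm:
  increments:
    - [[0,0,1,0,0,0,1],[0,0,0,0,0,0,1],[0,0,1,0,0,0,1],[0,0,0,0,0,0,1],[0,0,1,0,0,0,1],[0,0,0,0,0,0,1],[0,0,0,0,0,0,1]]

```text
time: 10.05
tool_pos: [0.4664, -0.0191, 0.0843]
tool_rot: [-3.106, -0.469, 0.0]
ft_force: [0.7, 0.2, 0.5]
finger_gap: 0.002
grasp_force: 0.0
```

jog_arm:
  increments:
    - [[0,0,1,0,0,0,1],[0,0,0,0,0,0,1],[0,0,1,0,0,0,1],[0,0,0,0,0,0,1],[0,0,0,0,0,0,1]]

```text
time: 10.47
tool_pos: [0.4664, -0.0191, 0.0822]
tool_rot: [-3.106, -0.469, 0.0]
ft_force: [0.2, -0.1, 0.4]
finger_gap: 0.006
grasp_force: 0.0
```

jog_arm:
  increments:
    - [[0,0,1,0,0,0,1],[0,0,0,0,0,0,1],[0,0,1,0,0,0,1],[0,0,0,0,0,0,1],[0,0,0,0,0,0,1]]

```text
time: 10.88
tool_pos: [0.4666, -0.0192, 0.0805]
tool_rot: [3.106, 0.469, 0.0]
ft_force: [1.1, 0.4, 2.7]
finger_gap: -0.002
grasp_force: 1.0
```

Contact. I go 1 mm more and rest.

jog_arm:
  increments:
    - [[0,0,1,0,0,0,1],[0,0,0,0,0,0,1],[0,0,0,0,0,0,1],[0,0,0,0,0,0,1],[0,0,0,0,0,0,1],[0,0,0,0,0,0,1],[0,0,0,0,0,0,1],[0,0,0,0,0,0,1]]

```text
time: 11.55
tool_pos: [0.4666, -0.0191, 0.0794]
tool_rot: [3.106, 0.469, 0.001]
ft_force: [-1.1, 0.3, 3.3]
finger_gap: -0.001
grasp_force: 1.8
```

jog_arm:
  increments:
    - [[0,0,-2,0,0,0,1],[0,0,-5,0,0,0,1],[0,0,-15,0,0,0,1],[0,0,-25,0,0,0,1],[0,0,-30,0,0,0,1],[0,0,-30,0,0,0,1],[0,0,-15,0,0,0,1],[0,0,0,0,0,0,1]]

```text
time: 12.22
tool_pos: [0.4684, -0.0196, 0.2054]
tool_rot: [3.103, 0.469, 0.011]
ft_force: [-0.5, -0.6, 0.3]
finger_gap: -0.0
grasp_force: 0.0
```

jog_arm:
  increments:
    - [[0,0,0,0,0,0,1],[0,0,0,0,0,0,1],[0,0,0,0,0,0,1],[0,0,0,0,0,0,1]]

```text
time: 12.55
tool_pos: [0.4655, -0.0189, 0.1996]
tool_rot: [-3.105, -0.469, 0.005]
ft_force: [-0.1, -0.4, -1.2]
finger_gap: -0.001
grasp_force: 0.0
```

Run:
```python
from station import manip
print(manip.job_done())
```

```text
the job is handed in; nothing more can be done
None
```

I touched the tall bowl's foot and then the wide bowl's foot, each at about 3–5 N for over half a second, withdrew clear and handed the job in at 12.6 s; I took no final picture to check that nothing had moved.

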